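# Square up the controller tray and show its plug-in module to the inspection camera

### The job

Push the tray with the green controller board square and flush into the fence corner of the work plate, with its plug-in module still in the socket. Then draw the module up out of its socket and hold it steady in the air at the inspection camera's focus point, 140 mm straight out from the lens, right way up with its component side squarely facing the lens. Finish while still holding it there; the tray must stay flush in the corner, nothing may touch the camera or its stand, and the jar, spool and screwdriver are to be left alone.

Things in the scene. Friction and masses are not known exactly. Their poses are not given: they have to be found in the camera images.
- work_plate: Fixed dark steel plate, 6 mm thick, with an L-shaped aluminium fence, tops 22 mm above the table. Origin on the table surface; +x points away from the robot, +y to its left (within 15 degrees), z up. The fence bars, 20 mm wide, have inner faces at x = +80 mm (far bar) and y = +100 mm (left bar). The other two sides are open; the plate ends at x = -115 and y = -130 mm.
- tray: Loose aluminium tray, 130 mm (x) by 170 mm (y), 18 mm high with the green circuit board on top; about 0.28 kg. Origin: centre of its underside; axes roughly as the work plate's. Flush in the corner its origin is at x = 15, y = 15, z = 6 mm in the plate's frame, axes parallel. It starts 15 to 45 mm short of that in x and in y, up to 7 degrees askew; pushed askew, it can wedge by friction.
- module: Loose upright plate 12 mm thick (x), 70 mm wide (y), 55 mm high (z), about 0.08 kg. Origin: centre of its bottom edge. Component side on +x: blue board, black square chip in the middle, gold strip along the bottom; back bare aluminium. It starts in the tray's socket with its axes along the tray's. Grip it across its thickness by the top 43 mm that stand free above the socket.
- socket (a point): Top centre of the black socket at the middle of the tray, 30 mm above the tray's underside; axes as the tray's. Socket 24 mm (x) by 82 mm (y), walls 12 mm above the board; the module stands in it 12 mm deep, 1 mm play all round, no catch. Other parts on the board are at most 6 mm tall and 35 mm or more from the socket's centre line.
- face (a point): Centre of the module's component face: 6 mm along x and 27.5 mm along z from the module's origin; axes as the module's.
- camera_stand: Fixed camera stand: black round base 170 mm across, 22 mm high; steel column 24 mm thick, 420 mm high. The grey camera head (90 x 60 x 60 mm) sits 70 mm in front of the column, its height differs from case to case, looking 25 degrees downward. Origin: centre of the base's underside, z up, +x the level direction in which the camera looks (roughly to the robot's left).
- lens (a point): Centre of the camera's round front glass (lens tube 56 mm across). Its +x axis points out of the lens along the line of sight, 25 degrees below level; its y axis is level and its z axis points up, leaning forward by 25 degrees. Do not touch the camera or the stand.
- focus (a point): Focus point in the free air, 140 mm out from the lens along its +x axis; same axes as the lens. The centre of the module's component face belongs here, with the module's +x pointing against the lens's +x and the module's z along the lens's z.
- flux_jar: Bystander: small flux jar with red cap, 44 mm across, 55 mm high, upright; origin at its underside.
- spool: Bystander: metal solder spool, 54 mm across, 38 mm high, upright; origin at its underside.
- screwdriver: Bystander: screwdriver lying on the table.
There are look-alikes about, which are no part of the job. What is shaped like the tray but red or yellow is not meant. What is shaped like the module but brown is not meant.

How it is judged:
By the outcome, as a careful person would: the job done as asked, in the order asked, and still so for the second after the job is handed in, while the arm keeps its last pose, push and grip.
It also fails if it takes over 69 s, if anything falls off the work surface, if the arm or the gripper's body presses on something with over 40 N, if the wrist force passes 120 N, or if a joint passes its speed limit or range.

### The arm

A 6-joint arm with a two-finger parallel gripper is mounted at the origin on the work surface. World frame = base frame: x ahead of the robot, y to its left, z up, the work surface at z = 0. Lengths are in mm, angles in rad, forces in N, time in s.
With the tool pointing down it reaches from about 300 to 875 mm from the base axis. Payload 4.2 kg.
Tool frame: the origin (TCP) lies midway between the tips of the shut fingers; the grasp point (between the pads) lies 19 mm behind it (manip.grip_point_offset is the distance from the TCP to the grasp point, in mm); z points along the fingers, y is the line along which they close (so a half turn about z gives the same grasp; the last joint's range is limited). The gripper opens to 85 mm and grips with 20 to 120 N. Pads are 22 mm wide; open, the fingers measure 114 mm over their backs; the gripper's body (76 mm by 85 mm) begins 54 mm behind the grasp point. The pads swing forward as they close: fully open they stand 13 mm farther back than shut.
Start: joints at [1.284, 0.32, 1.565, -0, 1.257, -0.02], TCP at [151.598, 554.671, 231.338] pointing down, gripper open.
Joint ranges: [-3.11, 3.11], [-0.84, 2.01], [0.21, 2.61], [-1.34, 4.49], [0.05, 2.63], [-2.56, 2.56]. Speed limits (rad/s): [2.57, 2.57, 3.14, 3.14, 3.14, 3.14].

### API

Orientations are given as a unit quaternion [x, y, z, w].
In Python, from plant import sensors, cams, job, manip gives the robot as it stands.
- The arm moves only by the tool jog_arm, never from a script. Its argument "plan" is text: rows parted by semicolons, each of 7 numbers parted by spaces: the shift along the world's x, y, z in m, then the turn, a rotation vector about the world's x, y, z in degrees, then the opening, from -1 (shut) to 1 (fully open), so that 0 is half open. A call has 1 to 12 rows; each row shifts and turns the commanded pose from where the row before left it; what a row does not reach is not made up. A row lasts 1/10 s, in which the tool goes at most 50 mm and 8.59 degrees, less where a joint would pass 70% of its speed; a pose out of reach is approached as far as the arm can. A call with a gripper value outside its range is refused whole. The fingers move at their own pace and stop on an object; "force" is the grip in N (left out, the last holds). Time passes only in rows, so rows that do not move let the fingers close. It gives the time, the measured TCP pose, the force, the opening and the grip force at its end, in the units of the state.
- sensors.observe(): the state, without advancing time (a new reading comes with each control period).
- cams.camera(name): name is "scene" or "side" or "wrist"; returns a dict with "image" (400x640x3 uint8, blue, green, red), "depth" (400x640 float32, mm along the optical axis (not along the pixel's ray), 0 where there is no reading), "intrinsics" (3x3 intrinsics, pixels), "k1" (the pictures are not rectified: a ray, as slopes to the right and down, at radius r is drawn at 1 + k1 r^2 times it, then the intrinsics apply), "R" (3x3) and "t" (3): a world point X has camera coordinates R X + t; the wrist camera has in their place "mount" (4x4, takes a point from camera to tool coordinates, whose origin is the TCP and whose axes are the flange's). Camera axes: x right, y down, z forward; pixel columns grow to the right and rows downward; lengths in mm; the calibration is good to about 2 mm. A picture is of the moment at which its call begins: read the wrist's pose just before it.
- job.hand_in(): hands the job in; it is judged then, once.
The state is a dict: "clock": time; "joints": joint angles; "joint_vel": joint speeds; "effort": joint torques, N m; "eef_pos": TCP position; "tool_rot": TCP orientation; "ft_force": force on the tool from outside, world axes, zero at the start; "wrist_torque": the same for the moment, N m; "gripper_width": opening from 0.0 (shut) to 1.0 (fully open); "finger_force": force on a finger pad.
Only numpy, scipy, OpenCV 4.12 (cv2) and the standard library are available. Lean on these libraries where they do the work, as an engineer would, in place of code of your own. Each camera call takes 0.05 s, during which the arm holds its last target. There are 200 camera calls.

## Working session

There is one attempt and no reset: what is moved stays moved. The work goes in short steps, Python scripts to look and compute and a tool call to move; the robot and the scene stay as the last step left them, time stands still between calls to the robot, and variables do not carry over. Pictures are saved under pics/ and viewed, at most 10 in all, crops included, and the job is handed in when it is done.

Besides the shell and the picture viewer there is one more tool, called after "Call:" as a command line: name --argument value ..., lists and objects as JSON in quotes. jog_arm: Moves the arm, as the interface text tells. Its arguments: {"type":"object","properties":{"plan":{"type":"string"},"force":{"type":"number"}},"required":["plan"]}

```bash
ls; mkdir -p pics; cat > h.py <<'E'
import numpy as np, cv2, pickle
from scipy.spatial.transform import Rotation as Rn
from plant import sensors, cams, job, manip
def grab(name):
    s=sensors.observe(); c=cams.camera(name)
    if name=="wrist":
        T=np.eye(4);T[:3,:3]=Rn.from_quat(s["tool_rot"]).as_matrix();T[:3,3]=s["eef_pos"]
        W=T@np.array(c["mount"]); c["R"]=W[:3,:3].T; c["t"]=-c["R"]@W[:3,3]
    c["R"]=np.array(c["R"]);c["t"]=np.array(c["t"]).ravel()
    return c
def save(c,f): pickle.dump(c,open(f,"wb"))
def load(f): return pickle.load(open(f,"rb"))
def slopes(c,uv):
    K=np.array(c["intrinsics"]);uv=np.atleast_2d(uv).astype(float)
    return cv2.undistortPoints(uv.reshape(-1,1,2),K,np.array([c["k1"],0,0,0.])).reshape(-1,2)
def ray(c,uv):
    s=slopes(c,uv);d=np.c_[s,np.ones(len(s))]@c["R"]; return -c["R"].T@c["t"],d
def atz(c,uv,z):
    o,d=ray(c,uv); return o+d*((z-o[2])/d[:,2])[:,None]
def bydepth(c,uv):
    uv=np.atleast_2d(uv).astype(int);o,d=ray(c,uv);return o+d*c["depth"][uv[:,1],uv[:,0]][:,None]
def cloud(c):
    v,u=np.mgrid[0:400,0:640];uv=np.c_[u.ravel(),v.ravel()];return bydepth(c,uv).reshape(400,640,3)
def proj(c,X):
    K=np.array(c["intrinsics"]);return cv2.projectPoints(np.atleast_2d(X).astype(float),cv2.Rodrigues(c["R"])[0],c["t"],K,np.array([c["k1"],0,0,0.]))[0].reshape(-1,2)
E
python3 - <<'E'
from h import *
s=sensors.observe();print(s, manip.grip_point_offset)
for n in("scene","side"):
    c=grab(n);save(c,n+".pkl");cv2.imwrite(f"pics/{n}0.png",c["image"]);print(n,-c["R"].T@c["t"],c["R"][2],c["k1"])
E
```

```text
pics
{'clock': 0.0, 'joints': array([ 1.28401363e+00,  3.20298549e-01,  1.56570659e+00,  6.87420810e-07,
        1.25736450e+00, -2.00320479e-02]), 'joint_vel': array([ 2.58462623e-05, -7.60455326e-04,  3.00080073e-04,  1.59331024e-03,
        1.53586964e-03,  8.30237537e-04]), 'effort': array([-2.23268602e-03, -4.15519452e+01, -2.34161603e+01, -1.59651722e-04,
        8.14305386e-03,  2.68130222e-06]), 'eef_pos': array([151.45023196, 554.19900236, 230.46772451]), 'tool_rot': array([ 1.32980294e-01,  9.91118283e-01, -8.78012202e-04, -1.36090961e-04]), 'ft_force': array([ 0.07932613, -0.05431002, -1.23794465]), 'wrist_torque': array([-0.01249737,  0.02425417,  0.0199936 ]), 'finger_force': 0.0, 'gripper_width': 1.001810427297027} 18.700000000000003
scene [1467.31636065  374.65528863  892.92547891] [-0.73101889 -0.3313687  -0.5964949 ] -0.12896711420283474
side [-122.88247407 -934.83046801 1074.697684  ] [ 0.47230738  0.61380548 -0.63258878] -0.06448006140123091
```

View pics/scene0.png

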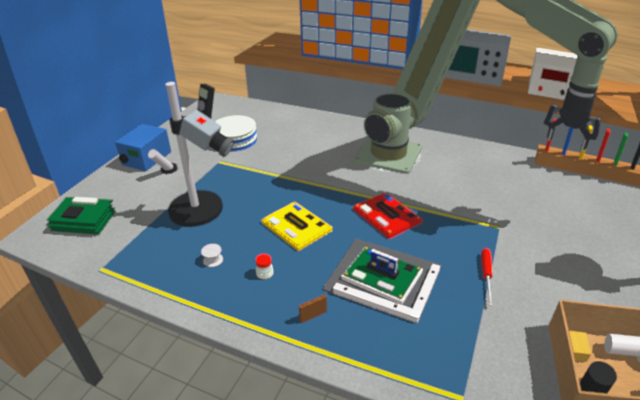

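View pics/side0.png

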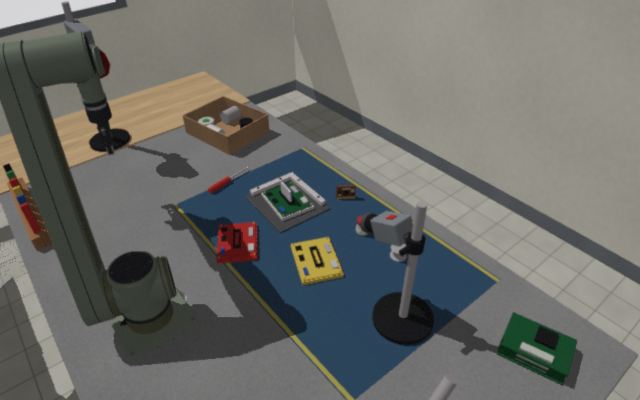

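Scene picture: candidates for the tray are the green tray with the blue module on the dark plate at (385,270), green box at (80,215), yellow (297,225) and red (388,213). For the module they are the blue one in the socket at (383,262) and the brown one at (313,308). I choose the green tray on the plate and the blue module. Camera stand: base (195,207), head (205,127), lens about (222,143). Side picture: tray (288,197), camera head (390,230), base (403,317).

```bash
python3 - <<'E'
from h import *
c=load("scene.pkl");P=cloud(c)
def show(n,c,l):
    for u,v in l: print(n,(u,v),bydepth(c,(u,v))[0].round(0))
show("scene",c,[(385,285),(383,254),(388,268),(440,262),(418,318),(330,285),(365,243),(195,207),(211,260),(264,272),(263,258),(313,308),(487,262),(173,90),(200,128),(222,143),(297,225),(388,213)])
d=load("side.pkl")
show("side",d,[(288,190),(290,175),(403,317),(418,210),(390,225),(365,225),(404,310)])
im=np.hstack([cv2.resize(c["image"][230:330,310:450],None,fx=3.5,fy=3.5,interpolation=2),])
im2=cv2.resize(c["image"][75:225,150:250],None,fx=3,fy=2.333,interpolation=2)
cv2.imwrite("pics/crop1.png",np.hstack([im,im2]))
w=grab("wrist");print(w["mount"],w["intrinsics"],w["k1"])
E
```

```text
scene (385, 285) [661. 188.  33.]
scene (383, 254) [606. 162.  81.]
scene (388, 268) [615. 180.  47.]
scene (440, 262) [492. 294.  -0.]
scene (418, 318) [713. 287.  11.]
scene (330, 285) [691.  53.   8.]
scene (365, 243) [500.  81.   4.]
scene (195, 207) [ 563. -450.   23.]
scene (211, 260) [ 741. -272.   20.]
scene (264, 272) [ 732. -113.   29.]
scene (263, 258) [ 715. -122.   59.]
scene (313, 308) [801.  56.  39.]
scene (487, 262) [475. 413.  27.]
scene (173, 90) [ 558. -448.  407.]
scene (200, 128) [ 581. -360.  321.]
scene (222, 143) [ 567. -307.  279.]
scene (297, 225) [ 526. -118.   27.]
scene (388, 213) [374. 108.  28.]
side (288, 190) [602. 147.  73.]
side (290, 175) [703. 277.  19.]
side (403, 317) [ 538. -470.   28.]
side (418, 210) [ 537. -461.  409.]
side (390, 225) [ 521. -400.  331.]
side (365, 225) [ 528. -311.  265.]
side (404, 310) [ 541. -467.   54.]
[[-7.33213910e-04 -9.45300333e-01 -3.26200464e-01  8.44689739e+01]
 [ 9.99999134e-01 -3.36704880e-04 -1.27199709e-03  1.80229494e-01]
 [ 1.09258598e-03 -3.26201115e-01  9.45299761e-01 -1.42827166e+02]
 [ 0.00000000e+00  0.00000000e+00  0.00000000e+00  1.00000000e+00]] [[356.60781737   0.         323.16325704]
 [  0.         356.60781737 201.81098173]
 [  0.           0.           1.        ]] -0.03874506061576204
```

View pics/crop1.png

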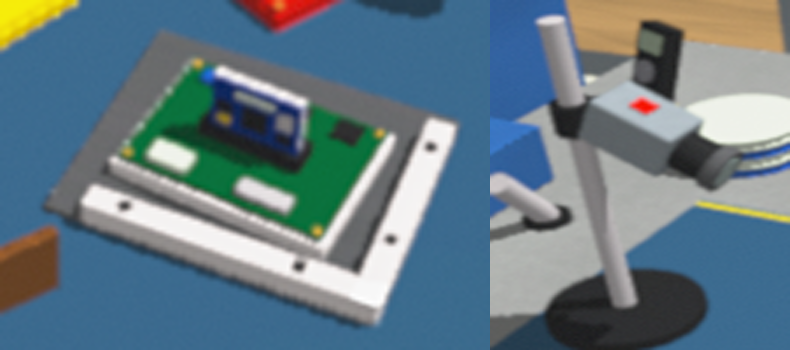

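The crop confirms the choice: green tray with a blue module in its socket, inside the white L-fence. Moving the wrist camera over the plate.

Call:
jog_arm --plan "0.038 -0.031 0.003 0 0 1.3 1;0.038 -0.031 0.003 0 0 1.3 1;0.038 -0.031 0.003 0 0 1.3 1;0.038 -0.031 0.003 0 0 1.3 1;0.038 -0.031 0.003 0 0 1.3 1;0.038 -0.031 0.003 0 0 1.3 1;0.038 -0.031 0.003 0 0 1.3 1;0.038 -0.031 0.003 0 0 1.3 1;0.038 -0.031 0.003 0 0 1.3 1;0.038 -0.031 0.003 0 0 1.3 1;0.038 -0.031 0.003 0 0 1.3 1;0.038 -0.031 0.003 0 0 1.3 1"

```text
clock: 1.35
eef_pos: [608.8, 181.1, 267.2]
tool_rot: [-0.003, 1.0, 0.0, -0.0]
ft_force: [0.5, 0.5, 0.5]
gripper_width: 0.999
finger_force: 0.0
```

Call:
jog_arm --plan "0.01 -0.01 0 0 0 0 1;0 0 0 0 0 0 1;0 0 0 0 0 0 1"

```text
clock: 1.65
eef_pos: [616.6, 173.3, 266.8]
tool_rot: [-0.003, 1.0, 0.0, -0.001]
ft_force: [-0.2, 0.3, 0.2]
gripper_width: 0.999
finger_force: 0.0
```

```bash
python3 - <<'E'
from h import *
c=grab("wrist");save(c,"w1.pkl");cv2.imwrite("pics/w1.png",c["image"]);print(sensors.observe()["joints"])
E
```

```text
[ 2.56448661e-01  4.07572099e-01  1.34013587e+00  9.12065188e-04
  1.39516301e+00 -1.32105382e+00]
```

View pics/w1.png

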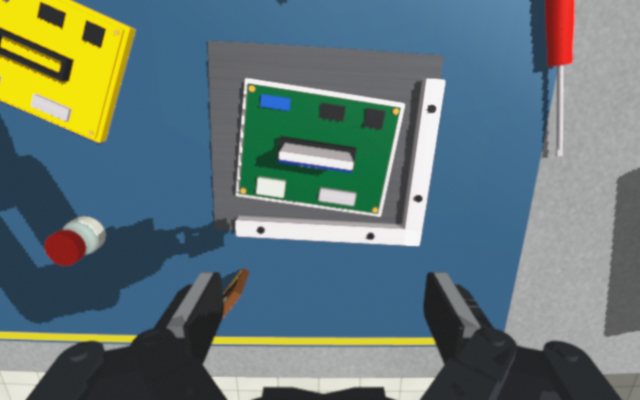

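Wrist picture (image down = world +x, right = +y): fence corner outer at (420,245), bars along (435,80)-(412,240) and (237,225)-(420,238). Tray top corners are (247,79), (404,103), (379,214), (237,196), and the module is at (316,157). It is skewed by a few degrees, with gaps to both bars.

```bash
cat > meas.py <<'E'
from h import *
def pose(c,verbose=True):
    im=c["image"].astype(int);b,g,r=im[...,0],im[...,1],im[...,2]
    P=cloud(c)
    out={}
    # green board
    m=((g>1.3*r)&(g>1.15*b)&(g>60)).astype(np.uint8)
    n,l,st,ce=cv2.connectedComponentsWithStats(cv2.morphologyEx(m,cv2.MORPH_CLOSE,np.ones((5,5))))
    i=1+np.argmax(st[1:,4]); 
    cnt=max(cv2.findContours((l==i).astype(np.uint8),0,1)[0],key=cv2.contourArea).reshape(-1,2)
    X=atz(c,cnt,24)[:,:2].astype(np.float32); rect=cv2.minAreaRect(X); out["board"]=rect
    w=((im.min(2)>170)).astype(np.uint8)
    n,l,st,ce=cv2.connectedComponentsWithStats(w)
    for k in np.argsort(-st[1:,4])[:6]+1:
        print("white",st[k])
    return out,l,st
E
python3 - <<'E'
from meas import *
c=load("w1.pkl");o,l,st=pose(c);print(o)
im=c["image"];print([im[v,u].tolist() for u,v in[(430,150),(300,229),(243,150),(320,240),(320,209),(400,110)]])
cand=[(247,79),(404,103),(379,214),(237,196),(427,80),(443,80),(404,225),(420,245),(237,218),(236,236)]
print(np.c_[atz(c,cand,22),bydepth(c,cand)].round(1))
E
```

```text
white [ 236   78  209  168 5791]
white [ 210  349  224   51 4630]
white [ 236   78  169  139 1585]
white [   0  363   45   37 1114]
white [279 147  74  23 805]
white [557  66  15  92 502]
{'board': ((606.9603271484375, 165.15304565429688), (160.6553955078125, 120.22505187988281), 81.51213073730469)}
[[245, 244, 246], [238, 238, 241], [86, 122, 70], [212, 202, 202], [122, 119, 120], [184, 202, 188]]
[[531.4  94.   22.  531.4  93.9  21.2]
 [554.8 258.2  22.  555.6 261.5   6.9]
 [680.  238.5  22.  680.  238.5  22. ]
 [658.8  74.7  22.  663.8  70.7   6.4]
 [531.4 280.4  22.  531.4 280.7  21.1]
 [531.2 297.1  22.  531.2 297.   22.3]
 [693.7 268.8  22.  695.7 270.   17.3]
 [719.7 290.2  22.  730.  296.6   0.8]
 [685.8  72.7  22.  688.8  70.8  14.7]
 [708.9  69.7  22.  718.   64.4   2. ]]
```

```bash
cat >> meas.py <<'E'
from scipy.optimize import least_squares
def fence(c,thr=200,z=22,x0=(615,170,-4,-95,-110)):
    w=((c["image"].min(2)>thr)).astype(np.uint8)
    n,l,st,ce=cv2.connectedComponentsWithStats(w); k=1+np.argmax(st[1:,4])
    cnt=max(cv2.findContours((l==k).astype(np.uint8),0,1)[0],key=cv2.contourArea).reshape(-1,2)
    X=atz(c,cnt,z)[:,:2]
    def poly(p):
        x,y,a,xa,ya=p; q=np.array([[80,ya],[100,ya],[100,120],[xa,120],[xa,100],[80,100]]);a=np.radians(a)
        return q@np.array([[np.cos(a),np.sin(a)],[-np.sin(a),np.cos(a)]])+[x,y]
    f=lambda p:[cv2.pointPolygonTest(poly(p).astype(np.float32),(float(q[0]),float(q[1])),True) for q in X]
    r=least_squares(f,x0,loss="soft_l1",f_scale=1,diff_step=1e-4); return r.x,np.sqrt(np.mean(np.square(r.fun))),len(X)
E
python3 - <<'E'
from meas import *
c=load("w1.pkl")
for t in(190,215,230): print(fence(c,t))
p=fence(c,220)[0];a=np.radians(p[2])
R=np.array([[np.cos(a),-np.sin(a)],[np.sin(a),np.cos(a)]])
print("goal",p[:2]+R@[15,15],"tray in plate",R.T@(np.array([606.96,165.15])-p[:2]))
# independent check from scene camera
s=load("scene.pkl");P=cloud(s)
E
```

```text
(array([613.4581835 , 174.52324951,  -3.05366225, -88.94744267,
       -99.23758645]), np.float64(0.5534473192704219), 695)
(array([ 613.39543562,  174.4516327 ,   -3.05868305,  -88.69495616,
       -115.76551756]), np.float64(1.3746826579089049), 692)
(array([ 613.71517129,  174.44219381,   -3.03500425,  -88.1840043 ,
       -129.68786601]), np.float64(2.2692556011523064), 714)
goal [629.1468158  188.64724104] tray in plate [-5.88643938 -9.6603281 ]
```

Call:
jog_arm --plan "-0.037 0.001 0 0 0 -1.2 1;-0.037 0.001 -0.01 0 0 -1.1 1;-0.037 0 -0.02 0 0 -1.1 1;0 0 -0.045 0 0 0 1;0 0 -0.045 0 0 0 1;0 0 -0.045 0 0 0 1;0 0 -0.045 0 0 0 1;0 0 -0.03 0 0 0 1;0 0 -0.01 0 0 0 1;0 0 0 0 0 0 1;0 0 0 0 0 0 1"

```text
clock: 2.8
eef_pos: [507.4, 175.6, 18.9]
tool_rot: [0.026, 1.0, 0.001, 0.001]
ft_force: [0.7, 0.3, 0.1]
gripper_width: 1.004
finger_force: 0.0
```

```bash
python3 - <<'E'
from h import *
s=sensors.observe();print(s["eef_pos"],Rn.from_quat(s["tool_rot"]).as_matrix().round(4),s["ft_force"])
E
```

```text
[507.41212777 175.6491113   18.93660636] [[-0.9986  0.0529  0.0028]
 [ 0.0529  0.9986  0.0011]
 [-0.0028  0.0013 -1.    ]] [0.72439414 0.31886107 0.12651497]
```

Call:
jog_arm --plan "0 0 -0.007 0 0 0 1;0 0 -0.007 0 0 0 1;0 0 -0.005 0 0 0 1;0 0 0 0 0 0 1"

```text
clock: 3.2
eef_pos: [506.2, 174.5, -2.2]
tool_rot: [0.027, 1.0, -0.0, -0.001]
ft_force: [0.5, 0.4, 0.3]
gripper_width: 1.003
finger_force: 0.0
```

```bash
python3 - <<'E'
from h import *
c=grab("side");c2=grab("wrist");save(c,"s2.pkl");save(c2,"w2.pkl")
a=cv2.resize(c["image"][140:240,210:350],None,fx=2.8,fy=3,interpolation=2)
cv2.imwrite("pics/v2.png",np.hstack([a,cv2.resize(c2["image"],(400,300))]))
E
```

```text
(no output)
```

View pics/v2.png

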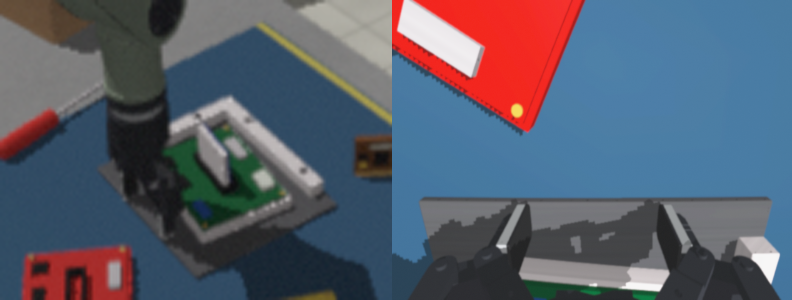

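Call:
jog_arm --plan "0.005 -0.0003 0 0 0 0 1;0.005 -0.0003 0 0 0 0 1;0.005 -0.0003 0 0 0 0 1;0.005 -0.0002 0 0 0 0 1;0.005 -0.0003 0 0 0 0 1;0.004 -0.0002 0 0 0 0 1;0.004 -0.0002 0 0 0 0 1;0.003 -0.0002 0 0 0 0 1;0.003 -0.0002 0 0 0 0 1;0 0 0 0 0 0 1"

```text
clock: 4.3
eef_pos: [546.5, 172.6, -1.7]
tool_rot: [0.027, 1.0, 0.0, 0.001]
ft_force: [-0.0, 0.4, 0.1]
gripper_width: 1.001
finger_force: 0.1
```

Call:
jog_arm --plan "0.002 -0.0001 0 0 0 0 1;0.002 -0.0001 0 0 0 0 1;0 0 0 0 0 0 1"

```text
clock: 4.6
eef_pos: [550.0, 172.4, -1.7]
tool_rot: [0.027, 1.0, 0.0, 0.0]
ft_force: [-0.8, -0.2, -0.3]
gripper_width: 0.998
finger_force: 0.6
```

Call:
jog_arm --plan "0.002 -0.0001 0 0 0 0 1;0.002 -0.0001 0 0 0 0 1;0 0 0 0 0 0 1"

```text
clock: 4.9
eef_pos: [553.2, 172.1, -1.7]
tool_rot: [0.027, 1.0, 0.0, -0.001]
ft_force: [-3.7, 1.0, 2.2]
gripper_width: 0.997
finger_force: 2.0
```

Call:
jog_arm --plan "0.002 -0.0001 0 0 0 0 1;0.001 -0.0001 0 0 0 0 1;0 0 0 0 0 0 1"

```text
clock: 5.2
eef_pos: [553.1, 172.1, -1.8]
tool_rot: [0.027, 1.0, -0.0, -0.004]
ft_force: [-10.8, 2.7, 7.8]
gripper_width: 0.998
finger_force: 5.5
```

Call:
jog_arm --plan "-0.01 0.0005 0 0 0 0 1;-0.012 0.0005 0 0 0 0 1;0 0 0.03 0 0 0 1;0 0 0.05 0 0 0 1;0 0 0.05 0 0 0 1;0 0 0.05 0 0 0 1"

```text
clock: 5.8
eef_pos: [534.5, 172.8, 180.3]
tool_rot: [0.027, 1.0, 0.0, 0.001]
ft_force: [1.0, -0.7, 1.1]
gripper_width: 0.998
finger_force: 0.0
```

Call:
jog_arm --plan "0.007 -0.01 0 0 0 -7.5 1;0.007 -0.01 0 0 0 -7.5 1;0.007 -0.01 0 0 0 -7.5 1;0.007 -0.01 0 0 0 -7.5 1;0.007 -0.01 0 0 0 -7.5 1;0.007 -0.01 0 0 0 -7.5 1;0.007 -0.01 0 0 0 -7.5 1;0.007 -0.01 0 0 0 -7.5 1;0.007 -0.01 0 0 0 -7.5 1;0.007 -0.01 0 0 0 -7.5 1;0.007 -0.01 0 0 0 -7.5 1;0.007 -0.01 0 0 0 -7.5 1"

```text
clock: 7.0
eef_pos: [619.0, 52.3, 178.3]
tool_rot: [0.728, 0.686, 0.0, 0.001]
ft_force: [-0.3, 1.1, -0.6]
gripper_width: 1.002
finger_force: 0.0
```

Call:
jog_arm --plan "0 0 0 0 0 0 1;0 0 0 0 0 0 1"

```text
clock: 7.2
eef_pos: [618.4, 52.9, 178.2]
tool_rot: [0.725, 0.689, 0.0, 0.0]
ft_force: [-0.7, 0.2, 0.0]
gripper_width: 0.999
finger_force: 0.0
```

```bash
python3 - <<'E'
from meas import *
s=sensors.observe();print(s["eef_pos"],s["joints"],Rn.from_quat(s["tool_rot"]).as_matrix().round(4))
c=grab("wrist");save(c,"w3.pkl")
o,l,st=pose(c);print(o)
E
```

```text
[618.40719664  52.93990385 178.2433788 ] [6.67791029e-02 4.26277965e-01 1.53651561e+00 1.90115691e-04
 1.17842573e+00 1.18414771e-01] [[ 5.170e-02  9.987e-01  4.000e-04]
 [ 9.987e-01 -5.170e-02  2.000e-04]
 [ 2.000e-04  3.000e-04 -1.000e+00]]
white [ 371    0   72  158 4520]
white [ 606  273   34  127 2271]
white [321   0  12  81 969]
white [375  75  26  39 913]
white [ 61 115  28  47 725]
white [244   0  15 143 704]
{'board': ((627.466552734375, 141.95481872558594), (103.33313751220703, 120.92613983154297), 86.99849700927734)}
```

Call:
jog_arm --plan "-0.004 0 -0.04 0 0 0 1;0 0 -0.045 0 0 0 1;0 0 -0.045 0 0 0 1;0 0 -0.03 0 0 0 1;0 0 -0.013 0 0 0 1;0 0 -0.006 0 0 0 1;0 0 0 0 0 0 1"

```text
clock: 7.95
eef_pos: [615.1, 53.2, -0.2]
tool_rot: [0.726, 0.688, 0.0, 0.0]
ft_force: [0.4, 0.5, 1.1]
gripper_width: 1.004
finger_force: 0.0
```

Call:
jog_arm --plan "0.0002 0.005 0 0 0 0 1;0.0003 0.005 0 0 0 0 1;0.0002 0.005 0 0 0 0 1;0.0003 0.005 0 0 0 0 1;0.0002 0.004 0 0 0 0 1;0.0002 0.004 0 0 0 0 1;0.0001 0.003 0 0 0 0 1;0.0001 0.003 0 0 0 0 1;0 0 0 0 0 0 1"

```text
clock: 8.85
eef_pos: [616.4, 87.2, -0.6]
tool_rot: [0.726, 0.688, 0.0, 0.0]
ft_force: [-0.3, -2.0, 1.3]
gripper_width: 0.997
finger_force: 1.0
```

Call:
jog_arm --plan "0.0001 0.002 0 0 0 0 1;0.0001 0.002 0 0 0 0 1;0 0.001 0 0 0 0 1;0 0 0 0 0 0 1"

```text
clock: 9.25
eef_pos: [616.4, 92.1, -0.7]
tool_rot: [0.726, 0.688, 0.0, -0.0]
ft_force: [1.1, -2.1, 1.8]
gripper_width: 1.002
finger_force: 1.4
```

Call:
jog_arm --plan "0.0001 0.002 0 0 0 0 1;0 0.001 0 0 0 0 1;0 0 0 0 0 0 1"

```text
clock: 9.55
eef_pos: [616.4, 93.6, -0.7]
tool_rot: [0.726, 0.688, -0.001, 0.001]
ft_force: [0.5, -9.2, 2.6]
gripper_width: 0.998
finger_force: 4.2
```

Call:
jog_arm --plan "0 0.001 0 0 0 0 1;0 0 0 0 0 0 1;0 -0.01 0 0 0 0 1;0 -0.012 0 0 0 0 1;0 0 0.03 0 0 0 1;0 0 0.05 0 0 0 1;0 0 0.05 0 0 0 1;0 0.03 0.04 0 0 0 1;0 0.04 0.03 0 0 0 1;0 0.03 0.03 0 0 0 1;0 0.02 0.03 0 0 0 1"

```text
clock: 10.65
eef_pos: [615.8, 196.0, 260.3]
tool_rot: [0.725, 0.688, 0.0, -0.001]
ft_force: [0.1, 0.6, -0.3]
gripper_width: 1.002
finger_force: 0.0
```

Call:
jog_arm --plan "0 0 0 0 0 0 1;0 0 0 0 0 0 1"

```text
clock: 10.85
eef_pos: [616.2, 194.2, 259.2]
tool_rot: [0.726, 0.688, 0.0, -0.0]
ft_force: [-0.5, -0.1, 0.1]
gripper_width: 1.0
finger_force: 0.0
```

```bash
python3 - <<'E'
from meas import *
s=sensors.observe();print(s["eef_pos"])
c=grab("wrist");save(c,"w4.pkl");cv2.imwrite("pics/w4.png",c["image"])
o,l,st=pose(c);print(o)
for t in(190,205): print(fence(c,t))
E
```

```text
[616.2405986  194.17105695 259.24039227]
white [  559     0    81   400 16971]
white [ 233   62  190  198 8609]
white [331 136   9  79 637]
white [374 120  14  38 500]
white [369 193  17  27 440]
white [143 232  21  30 340]
{'board': ((629.6328735351562, 188.56283569335938), (159.5216827392578, 120.22029113769531), 86.96147918701172)}
(array([1033.86641372,  -25.02385709,  536.79550757,  -25.79643298,
       -200.75406841]), np.float64(27.778003997723413), 554)
(array([ 611.76971578,  170.74816216,   -2.42204608,  -85.68201867,
       -109.54799238]), np.float64(45.48084814592529), 1044)
```

View pics/w4.png

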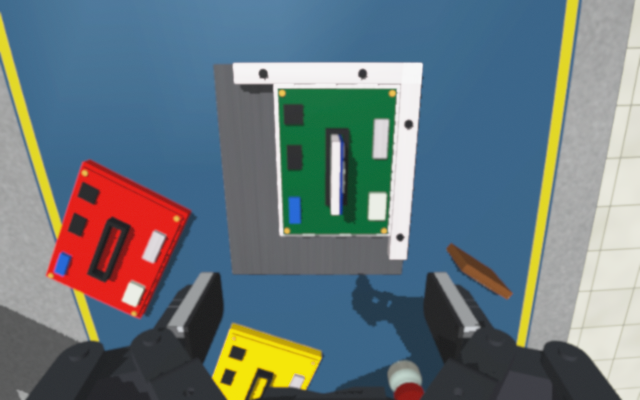

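Tray is in the corner, board (280..398, 87..237), against the white fence at its top and right. Module top is at (336,175), leaning slightly in its play. Checking the gaps numerically and locating the module top.

```bash
python3 - <<'E'
from meas import *
c=load("w4.pkl");g=cv2.cvtColor(c["image"],cv2.COLOR_BGR2GRAY)
a=np.radians(-3.05);R=np.array([[np.cos(a),-np.sin(a)],[np.sin(a),np.cos(a)]]);o=np.array([613.4,174.5])
def samp(px,py,z):
    W=np.c_[np.c_[px,py]@R.T+o,np.full(len(px),z)];uv=proj(c,W).astype(np.float32)
    return cv2.remap(g,uv[:,:1],uv[:,1:],cv2.INTER_LINEAR).ravel()
k=np.arange(70,90,1.)
print("x prof",k[0]);[print(y,samp(k,np.full(len(k),y),23)) for y in(-50,-20,15,60,85)]
k=np.arange(90,110,1.)
[print(x,samp(np.full(len(k),x),k,23)) for x in(-40,0,30,60)]
# module top: depth
P=cloud(c);m=(P[...,2]>65)&(P[...,2]<95)&(abs(P[...,0]-629)<40)&(abs(P[...,1]-188)<60)
Q=P[m];print(m.sum(),np.median(Q[:,2]))
im=c["image"];w=(im.min(2)>190)
cnt=np.argwhere(w[125:225,325:350])[:,::-1]+[325,125]
X=atz(c,cnt,79)[:,:2];print("module top",cv2.minAreaRect(X.astype(np.float32)))
print(bydepth(c,[(336,150),(336,175),(335,200),(342,160)]))
print("tool y",Rn.from_quat(sensors.observe()["tool_rot"]).as_matrix()[:,1])
E
```

```text
x prof 70.0
-50 [ 99  93  87  82  88 113 158 207 226 226 225 230 236 238 238 238 239 239
 240 240]
-20 [226 204 160 114  91 115 162 202 219 219 218 226 235 239 239 239 240 240
 240 241]
15 [ 76  76  76  78  89 128 182 219 229 223 218 226 236 240 241 241 241 241
 241 241]
60 [146 107  86  80  82  97 131 180 214 218 217 230 240 242 239 221 170 108
  67  51]
85 [ 80  80  81  81  83 102 151 206 230 229 227 235 241 243 243 243 243 243
 243 243]
-40 [192 197 193 177 151 153 201 237 244 243 238 235 238 241 242 242 243 243
 244 244]
0 [ 82  82  83  84  93 134 198 235 243 242 237 235 239 241 242 242 243 244
 244 244]
30 [ 80  80  80  83  98 142 199 233 236 221 212 225 238 241 242 242 243 243
 244 244]
60 [ 80  80  80  82  97 139 199 234 236 221 212 225 238 241 242 242 243 243
 243 243]
891 79.06947822359109
module top ((626.6998901367188, 190.47767639160156), (73.53667449951172, 7.393308639526367), 86.39667510986328)
[[628.7992146  216.18890511  78.793761  ]
 [627.81187581 192.55590958  78.5301991 ]
 [625.78796928 168.5285272   80.33289016]
 [633.90770795 206.7360515   79.42439557]]
tool y [ 0.99855467 -0.05370328 -0.0021287 ]
```

Call:
jog_arm --plan "0.007 -0.003 -0.03 0 0 0 1;0.0065 -0.002 -0.04 0 0 0 1;0 0 -0.045 0 0 0 1;0 0 -0.04 0 0 0 1;0 0 -0.03 0 0 0 1;0 0 -0.02 0 0 0 1;0 0 0 0 0 0 1;0 0 0 0 0 0 1"

```text
clock: 11.7
eef_pos: [629.5, 187.9, 53.5]
tool_rot: [0.726, 0.687, -0.001, -0.001]
ft_force: [-0.2, 0.2, 0.6]
gripper_width: 1.0
finger_force: 0.0
```

Call:
jog_arm --plan "0 0.001 -0.007 0 0 0 1;0 0 -0.005 0 0 0 1;0 0 0 0 0 0 0.3;0 0 0 0 0 0 -0.2;0 0 0 0 0 0 -0.4;0 0 0 0 0 0 -0.5;0 0 0 0 0 0 -0.5" --force 40

```text
clock: 12.4
eef_pos: [630.1, 189.9, 42.5]
tool_rot: [0.726, 0.688, 0.0, 0.0]
ft_force: [0.1, 0.6, -0.1]
gripper_width: 0.248
finger_force: 0.0
```

Call:
jog_arm --plan "0 0 0 0 0 0 -0.6;0 0 0 0 0 0 -0.65;0 0 0 0 0 0 -0.7;0 0 0 0 0 0 -0.8;0 0 0 0 0 0 -1;0 0 0 0 0 0 -1"

```text
clock: 13.0
eef_pos: [630.1, 189.9, 42.4]
tool_rot: [0.726, 0.688, 0.0, 0.0]
ft_force: [0.5, -0.5, 0.6]
gripper_width: 0.135
finger_force: 39.1
```

Call:
jog_arm --plan "0 0 0.004 0 0 0 -1;0 0 0.005 0 0 0 -1;0 0 0.006 0 0 0 -1;0 0 0.01 0 0 0 -1;0 0 0.02 0 0 0 -1;0 0 0.03 0 0 0 -1;0 0 0.04 0 0 0 -1;0 0 0.04 0 0 0 -1;0 0 0.03 0 0 0 -1;0 0 0.02 0 0 0 -1;0 0 0 0 0 0 -1"

```text
clock: 14.1
eef_pos: [631.5, 190.3, 252.0]
tool_rot: [0.726, 0.688, 0.004, 0.002]
ft_force: [-0.5, -0.4, -0.2]
gripper_width: 0.136
finger_force: 39.0
```

```bash
python3 - <<'E'
from meas import *
s=sensors.observe();print(s["eef_pos"],s["tool_rot"],s["joints"])
c=grab("wrist");save(c,"w5.pkl");print(pose(c)[0])
d=grab("side");e=grab("scene");save(d,"side5.pkl");save(e,"scene5.pkl")
cv2.imwrite("pics/v5.png",np.vstack([np.hstack([cv2.resize(c["image"],(400,250)),cv2.resize(d["image"],(400,250))]),
 np.hstack([cv2.resize(load("scene.pkl")["image"][75:225,150:260],(400,350)),cv2.resize(load("side.pkl")["image"][190:350,340:470],(400,350))])]))
E
```

```text
[631.45331903 190.28452608 252.02976587] [0.72588607 0.68780196 0.00373325 0.00198288] [ 2.75271476e-01  4.40659606e-01  1.32445450e+00 -4.36307224e-05
  1.36802429e+00  3.29146136e-01]
white [  537     0   103   400 25477]
white [ 213   60  194  201 8754]
white [ 304  193   23  135 2476]
white [358 118  15  39 524]
white [354 193  18  27 454]
white [125 233  21  31 357]
{'board': ((629.3955688476562, 188.5238494873047), (160.4805908203125, 120.25965881347656), 86.89552307128906)}
```

View pics/v5.png

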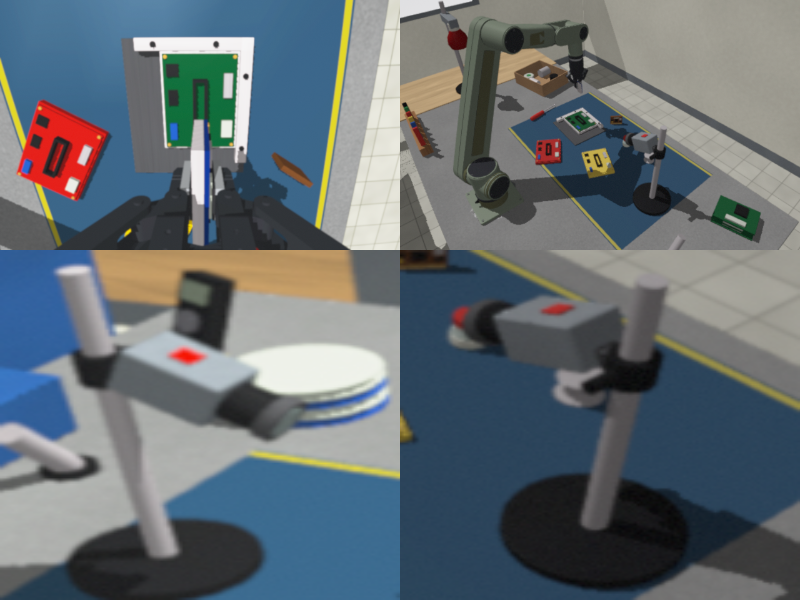

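Wrist view: module held centrally between the fingers, empty socket, tray still flush. Lower crops: camera head grey with red mark, lens tube to the right in the scene view and left in the side view, with the jar's red cap behind it. Now fitting the stand's pose.

```bash
cat > stand.py <<'E'
from h import *
from scipy.optimize import least_squares
def fitplane(Q):
    m=np.median(Q,0);
    for _ in range(5):
        d=np.abs((Q-m)@np.linalg.svd(Q-m)[2][2]); Q=Q[d<=max(1.0,np.percentile(d,90))]; m=Q.mean(0)
    n=np.linalg.svd(Q-m)[2][2]; return m,n*np.sign(n[2]),len(Q),np.std((Q-m)@n)
E
python3 - <<'E'
from stand import *
for f in("scene.pkl","side.pkl"):
    c=load(f);P=cloud(c);im=c["image"].astype(int);print(f)
    near=(abs(P[...,0]-555)<110)&(abs(P[...,1]+400)<170)
    # base top
    m=near&(abs(P[...,2]-22)<8)&(im.max(2)<70);Q=P[m]
    uv=np.argwhere(m)[:,::-1]; hull=cv2.convexHull(uv.astype(np.int32)).reshape(-1,2)
    X=atz(c,hull,22)[:,:2]; r=least_squares(lambda p:np.hypot(*(X-p[:2]).T)-p[2],[560,-450,85],loss="soft_l1");print(" base",m.sum(),r.x,np.abs(r.fun).max())
    for z0 in(60,120,180,360):
        q=P[near&(abs(P[...,2]-z0)<30)&(np.hypot(P[...,0]-558,P[...,1]+452)<35)];
        if len(q)>20:
            fr=least_squares(lambda p:np.hypot(*(q[:,:2]-p).T)-12,[558,-460],loss="soft_l1");print(" col",z0,len(q),fr.x,np.median(abs(fr.fun)))
    # head: brightness grey-blue
    h=near&(P[...,2]>230)&(P[...,2]<380)&(P[...,1]>-425)
    Q=P[h];print(" head pts",h.sum(),Q.min(0).round(),Q.max(0).round(), "v,u",np.argwhere(h).min(0),np.argwhere(h).max(0))
    # normals
    dx=np.gradient(cv2.GaussianBlur(P,(0,0),1),axis=1);dy=np.gradient(cv2.GaussianBlur(P,(0,0),1),axis=0)
    N=np.cross(dx,dy);N/=np.linalg.norm(N,axis=2)[...,None]+1e-9;N*=np.sign(N[...,2])[...,None]
    top=h&(N[...,2]>.8);
    if top.sum()>20: print(" top",fitplane(P[top]),P[top].min(0).round(),P[top].max(0).round())
E
```

```text
scene.pkl
 base 1190 [ 560.20408046 -452.24489234   83.76601199] 3.1287195874895417
 col 60 133 [ 551.53378161 -459.91616218] 1.3900063822590116
 col 120 142 [ 551.86301573 -459.71983638] 1.3456277362131681
 col 180 151 [ 551.88738129 -460.99491084] 1.4407264774814799
 col 360 178 [ 551.79509923 -460.78476895] 1.1485084902409923
 head pts 1371 [ 522. -425.  233.] [ 587. -289.  342.] v,u [110 181] [156 234]
 top (array([ 556.6907723 , -366.81050236,  321.12895883]), array([0.0230059 , 0.43848206, 0.89844544]), 241, np.float64(1.2186452427089063)) [ 524. -417.  235.] [ 585. -291.  342.]
side.pkl
 base 2146 [ 544.55475966 -462.53028797   84.94387714] 2.6415664488145723
 col 60 128 [ 549.24006809 -458.70545415] 0.7462136545188018
 col 120 139 [ 549.62208776 -458.01801744] 0.7167761534412982
 col 180 154 [ 549.44944549 -458.01723498] 0.7887262386764471
 col 360 213 [ 548.85301934 -458.79435584] 0.6617852547162446
 head pts 1186 [ 516. -425.  235.] [ 581. -289.  341.] v,u [211 360] [245 412]
 top (array([ 542.53100506, -383.17699652,  325.83997535]), array([0.00741056, 0.41586124, 0.90939788]), 159, np.float64(0.5164445851723595)) [ 519. -423.  276.] [ 571. -304.  341.]
```

Call:
jog_arm --plan "-0.006 -0.027 0.002 0 0 -7.4 -1;-0.006 -0.027 0.002 0 0 -7.4 -1;-0.006 -0.027 0.002 0 0 -7.4 -1;-0.006 -0.027 0.002 0 0 -7.4 -1;-0.006 -0.027 0.002 0 0 -7.4 -1;-0.006 -0.027 0.002 0 0 -7.4 -1;-0.006 -0.027 0.002 0 0 -7.4 -1;-0.006 -0.027 0.002 0 0 -7.4 -1;-0.006 -0.027 0.002 0 0 -7.4 -1;-0.006 -0.027 0.002 0 0 -7.4 -1;-0.006 -0.027 0.002 0 0 -7.4 -1;-0.004 -0.027 0 0 0 -7.4 -1"

```text
clock: 15.45
eef_pos: [558.8, -135.0, 267.6]
tool_rot: [1.0, -0.019, -0.002, -0.0]
ft_force: [0.1, 0.2, -0.1]
gripper_width: 0.137
finger_force: 38.9
```

Call:
jog_arm --plan "0 0 0 -5 0.2 0 -1;0 0 0 -5 0.2 0 -1;0 0 0 -5 0.2 0 -1;0 0 0 -5 0.2 0 -1;0 0 0 -5 0.1 0 -1;0 0 0 0 0 0 -1;0 0 0 0 0 0 -1"

```text
clock: 16.15
eef_pos: [559.6, -133.7, 268.0]
tool_rot: [0.976, -0.015, -0.006, 0.216]
ft_force: [-0.1, 0.6, -0.8]
gripper_width: 0.136
finger_force: 39.3
```

```bash
python3 - <<'E'
from h import *
s=sensors.observe();print(s["eef_pos"],s["joints"],s["gripper_width"]);print(Rn.from_quat(s["tool_rot"]).as_matrix().round(4))
c=grab("wrist");save(c,"w6.pkl");cv2.imwrite("pics/w6.png",c["image"])
E
```

```text
[ 559.5856685  -133.67930012  267.95330781] [-0.01963242  0.29982476  1.57561243 -0.45217363  1.30444602  1.71209963] 0.13565483342754595
[[ 0.9995 -0.0277 -0.0175]
 [-0.0324 -0.9064 -0.4213]
 [-0.0042  0.4216 -0.9068]]
```

View pics/w6.png

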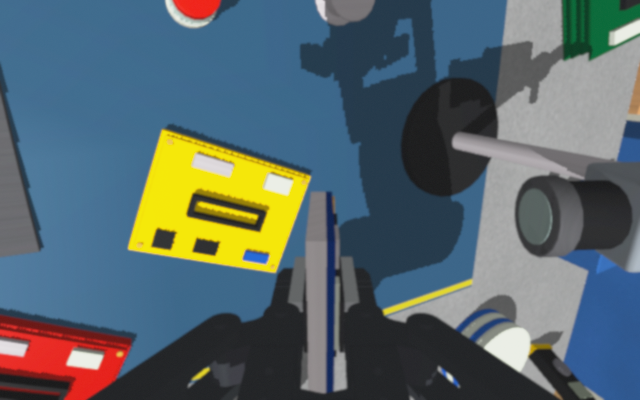

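Lens glass is centred near (535,214) with the tube running to the right. The module's side edge is at (320,192)-(328,390), with the blue side toward the lens. Fitting the lens and the module in hand.

```bash
python3 - <<'E'
from stand import *
c=load("w6.pkl");P=cloud(c);im=c["image"];s=sensors.observe()
T=Rn.from_quat(s["tool_rot"]).as_matrix();tp=np.array(s["eef_pos"])
print(np.array([im[214,u] for u in range(505,590,4)]).tolist());print(c["depth"][214,505:590:4].round(1).tolist())
m=np.zeros(P.shape[:2],np.uint8);cv2.ellipse(m,(535,214),(12,20),0,0,360,1,-1)
Q=P[m>0];mm=fitplane(Q);print("glass",mm)
# tube cylinder + rim: all points near
reg=np.zeros_like(m);reg[165:262,512:600]=1
h=(reg>0)&(P[...,2]>200)&(P[...,2]<320)&(np.linalg.norm(P-[556,-302,255],axis=2)<70);Q=P[h];print("tube pts",len(Q))
# module in tool frame
tool=(P-tp)@T
g=(abs(tool[...,0])<45)&(abs(tool[...,1])<15)&(tool[...,2]>-60)&(tool[...,2]<40)
t=tool[g];print("module",len(t),t.min(0),t.max(0))
e=(np.abs(tool[...,0]-35)<4)&g&(tool[...,2]>2);t=tool[e];print("side edge",len(t),np.percentile(t,[1,50,99],axis=0).round(1))
f=np.argwhere(e);print(f.min(0),f.max(0))
for u,v in[(320,197),(312,200),(328,200),(318,230)]: print((u,v),tool[v,u].round(1),im[v,u])
E
```

```text
[[170, 170, 170], [169, 169, 169], [162, 162, 161], [62, 62, 60], [97, 98, 89], [97, 99, 89], [96, 98, 88], [97, 100, 89], [97, 100, 89], [97, 98, 88], [97, 100, 89], [105, 107, 96], [61, 60, 59], [59, 58, 57], [98, 94, 94], [106, 102, 102], [102, 99, 98], [102, 99, 99], [102, 98, 98], [101, 97, 97], [48, 47, 46], [49, 48, 47]]
[632.2999877929688, 636.9000244140625, 640.5, 262.1000061035156, 255.0, 250.5, 246.0, 240.39999389648438, 235.60000610351562, 229.1999969482422, 226.0, 222.1999969482422, 220.3000030517578, 217.10000610351562, 213.1999969482422, 212.8000030517578, 212.0, 211.89999389648438, 212.3000030517578, 212.6999969482422, 215.8000030517578, 215.89999389648438]
glass (array([ 552.66609311, -296.64457191,  256.96524231]), array([ 0.00724052, -0.89680401,  0.44236878]), 707, np.float64(0.3906545680689751))
tube pts 6327
module 10933 [-32.33204137 -14.99951009 -59.96800998] [34.33062339 14.99452084 19.27621971]
side edge 266 [[31.4 -6.6  2.3]
 [33.5 -1.4 10. ]
 [33.9  4.1 18.8]]
[191 310] [203 334]
(320, 197) [34.  -2.2  7.7] [125 124 128]
(312, 200) [33.5 -5.7  4.8] [125 124 127]
(328, 200) [33.3  1.3  5.4] [80 37 18]
(318, 230) [ 33.6  -2.7 -28. ] [123 123 127]
```

```bash
python3 - <<'E'
from stand import *
c=load("w6.pkl");P=cloud(c);im=c["image"].astype(int);D=c["depth"]
v,u=np.mgrid[0:400,0:640]
gl=((im[...,0]>im[...,2]+5)&(im[...,0]>80)&(im[...,0]<135)&(abs(u-535)<26)&(abs(v-214)<42)&(abs(im[...,1]-im[...,0])<8)).astype(np.uint8)
n,l,st,ce=cv2.connectedComponentsWithStats(gl);k=1+np.argmax(st[1:,4]);gl=(l==k).astype(np.uint8);print(st[k])
Q=P[cv2.erode(gl,np.ones((7,7)))>0];m0,nn,N,sd=fitplane(Q);n=-nn*np.sign(nn[2]);n=n if n[2]<0 else -n;print("n",n,N,sd,"down",np.degrees(np.arcsin(-n[2])),"yaw",np.degrees(np.arctan2(n[1],n[0])))
cn=cv2.findContours(gl,0,1)[0];cn=max(cn,key=cv2.contourArea).reshape(-1,2);cn=cv2.convexHull(cn).reshape(-1,2)
o,d=ray(c,cn);X=o+d*(((m0-o)@n)/(d@n))[:,None]
ly=np.cross([0,0,1],n);ly/=np.linalg.norm(ly);lz=np.cross(n,ly)
p2=np.c_[(X-m0)@ly,(X-m0)@lz];r=least_squares(lambda p:np.hypot(*(p2-p[:2]).T)-p[2],[0,0,22]);print("circle",r.x,np.abs(r.fun).max())
C=m0+r.x[0]*ly+r.x[1]*lz;print("lens centre glass",C)
# ring cylinder points: behind the glass plane 0..25, radius<35
q=P.reshape(-1,3);ax=(q-C)@n;rad=np.linalg.norm(np.cross(q-C,n),axis=1)
near=(rad<36)&(ax>-20)&(ax<6);q=q[near];ax=ax[near];rad=rad[near]
print("ax/rad",[(a,round(float(np.percentile(rad[(ax>a)&(ax<=a+2)],90)),1),int(((ax>a)&(ax<=a+2)).sum())) for a in range(-20,6,2)])
def f(p):
    y=np.radians(p[0]);t=np.radians(25);a=np.array([np.cos(y)*np.cos(t),np.sin(y)*np.cos(t),-np.sin(t)])
    w=ring-C-p[1]*ly-p[2]*lz;return np.linalg.norm(np.cross(w,a),axis=1)-p[3]
a=(ax<-3)&(ax>-18)&(rad>22);ring=q[a]
r=least_squares(f,[90,0,0,28],loss="soft_l1");print("cyl",len(ring),r.x,np.median(abs(r.fun)))
col=np.array([550.6,-459.3]);b=C[:2]-col;print("yaw col->lens",np.degrees(np.arctan2(b[1],b[0])))
for fn,s in(("scene.pkl",1),("side.pkl",-1)):
    c2=load(fn);P2=cloud(c2);G=(abs(P2[...,1]+385)<38)&(P2[...,2]>265)&(P2[...,2]<320)&(abs(P2[...,0]-552)<45)&(s*(P2[...,0]-552)>15)
    q2=P2[G]; A=np.c_[q2[:,1]+385,np.ones(len(q2))];
    rr=least_squares(lambda p:A@p-q2[:,0],[0,552+30*s],loss="soft_l1");print(fn,len(q2),rr.x,"yaw",90-np.degrees(np.arctan(rr.x[0])),np.median(abs(rr.fun)))
E
```

```text
[ 519  189   34   56 1481]
n [-0.00562704  0.89787356 -0.44021745] 864 0.3959061248540023 down 26.117756076857948 yaw 90.35907244653744
circle [ 0.62760736 -1.68573034 19.72890349] 1.0018537383034314
lens centre glass [ 550.63554096 -297.01291402  256.24466917]Traceback (most recent call last):
  File "<stdin>", line 15, in <module>
    return _quantile_unchecked(
        a, q, axis, out, overwrite_input, method, keepdims, weights)
    return _ureduce(a,
                    func=_quantile_ureduce_func,
    ...<5 lines>...
                    overwrite_input=overwrite_input,
                    method=method)
    r = func(a, **kwargs)
    result = _quantile(arr,
                       quantiles=q,
    ...<2 lines>...
                       out=out,
                       weights=wgt)
    slices_having_nans = np.isnan(arr[-1, ...])
                                  ~~~^^^^^^^^^
IndexError: index -1 is out of bounds for axis 0 with size 0
```

```bash
python3 - <<'E'
from stand import *
c=load("w6.pkl");P=cloud(c);q=P.reshape(-1,3)
C=np.array([550.64,-297.01,256.24]);t=np.radians(25)
def ax3(y): y=np.radians(y);return np.array([np.cos(y)*np.cos(t),np.sin(y)*np.cos(t),-np.sin(t)])
n=ax3(90);a=(q-C)@n;rad=np.linalg.norm(np.cross(q-C,n),axis=1)
for lo in range(-40,8,3):
    k=(rad<36)&(a>lo)&(a<=lo+3)
    if k.sum()>5: print(lo,k.sum(),np.percentile(rad[k],[5,50,95]).round(1))
ly=np.array([-1.,0,0]);lz=np.cross(n,ly)
for lo,hi in((-14,-2),(-40,-18)):
    ring=q[(rad<36)&(rad>20)&(a>lo)&(a<hi)]
    f=lambda p:np.linalg.norm(np.cross(ring-C-p[1]*ly-p[2]*lz,ax3(p[0])),axis=1)-p[3]
    r=least_squares(f,[90,0,0,28],loss="soft_l1");print("cyl",len(ring),r.x,np.median(abs(r.fun)))
for fn,s in(("scene.pkl",1),("side.pkl",-1)):
    P2=cloud(load(fn));G=(abs(P2[...,1]+385)<38)&(P2[...,2]>265)&(P2[...,2]<320)&(abs(P2[...,0]-552)<45)&(s*(P2[...,0]-552)>15)
    q2=P2[G];A=np.c_[q2[:,1]+385,np.ones(len(q2))]
    rr=least_squares(lambda p:A@p-q2[:,0],[0,552+30*s],loss="soft_l1");print(fn,len(q2),rr.x,"yaw",90-np.degrees(np.arctan(rr.x[0])),np.median(abs(rr.fun)))
E
```

```text
-40 327 [21.7 22.9 23.8]
-37 291 [21.9 22.9 23.8]
-34 322 [22.  22.9 23.9]
-31 308 [21.9 22.9 23.8]
-28 301 [22.  22.9 23.7]
-25 323 [22.  23.  23.9]
-22 292 [21.8 23.  23.9]
-19 98 [22.  23.1 23.9]
-16 191 [25.6 26.6 27.4]
-13 397 [25.9 26.9 27.8]
-10 374 [25.9 26.9 27.7]
-7 377 [25.8 26.9 27.7]
-4 778 [18.6 26.2 27.6]
-1 2564 [ 6.1 18.1 26.4]
cyl 1521 [90.76430882  0.16437439 -0.58655381 27.30211937] 0.3448604137997293
cyl 2239 [89.58195784 -0.18555358 -0.5708595  23.33758774] 0.34430162902325634
scene.pkl 383 [-1.30037525e-02  5.80792651e+02] yaw 90.7450181418987 1.3116740319195515
side.pkl 380 [6.72963271e-03 5.20515300e+02] yaw 89.6144262685315 0.879217156828247
```

```bash
cat > goal.py <<'E'
from h import *
s=sensors.observe();T=Rn.from_quat(s["tool_rot"]);t=np.radians(25)
G=np.c_[[1,0,0],[0,-np.cos(t),np.sin(t)],[0,-np.sin(t),-np.cos(t)]]
print("shift",np.array([551.8,-168.8,185.6])-s["eef_pos"],"rotvec deg",np.degrees((Rn.from_matrix(G)*T.inv()).as_rotvec()).round(2),s["clock"],s["gripper_width"],s["finger_force"],np.abs(s["joint_vel"]).max())
E
python3 goal.py; python3 - <<'E'
from stand import *
c=load("w6.pkl");P=cloud(c);s=sensors.observe();T=Rn.from_quat(s["tool_rot"]).as_matrix();t=((P-s["eef_pos"])@T).reshape(-1,3)
k=t[(abs(t[:,0]-34)<3)&(t[:,1]>-5.5)&(t[:,1]<0)&(t[:,2]>-32)&(t[:,2]<17)]
A=np.c_[k[:,1:],np.ones(len(k))];r=least_squares(lambda p:A@p-k[:,0],[0,0,34],loss="soft_l1");print(len(k),r.x,np.degrees(r.x[:2]))
E
```

```text
shift [ -7.97149171 -34.54111703 -82.96525614] rotvec deg [-0.06 -0.16  1.92] 16.2 0.13394758607055612 39.28379416465759 0.013046793795591817
610 [-6.47147201e-03 -4.52993015e-04  3.35296410e+01] [-0.37078803 -0.02595459]
```

Call:
jog_arm --plan "-0.001 -0.005 -0.012 0 0 0.4 -1;-0.001 -0.005 -0.012 0 0 0.4 -1;-0.001 -0.005 -0.012 0 0 0.4 -1;-0.001 -0.005 -0.012 0 0 0.4 -1;-0.001 -0.005 -0.012 0 0 0.3 -1;-0.001 -0.004 -0.01 0 -0.1 0 -1;-0.001 -0.003 -0.007 0 -0.1 0 -1;-0.001 -0.0025 -0.006 0 0 0 -1;0 0 0 0 0 0 -1;0 0 0 0 0 0 -1;0 0 0 0 0 0 -1"

```text
clock: 17.3
eef_pos: [552.4, -168.5, 186.9]
tool_rot: [0.976, -0.0, 0.002, 0.217]
ft_force: [0.7, -0.9, 0.7]
gripper_width: 0.135
finger_force: 39.3
```

```bash
python3 goal.py; python3 goal.py
```

```text
shift [-0.64701392 -0.3149759  -1.25195223] rotvec deg [0.02 0.19 0.  ] 17.3 0.13499985386874724 39.304354190826416 0.0017596299711242428
shift [-0.64701392 -0.3149759  -1.25195223] rotvec deg [0.02 0.19 0.  ] 17.3 0.13499985386874724 39.304354190826416 0.0017596299711242428
```

Call:
jog_arm --plan "-0.0007 -0.0003 -0.0012 0 0.2 0 -1;0 0 0 0 0 0 -1;0 0 0 0 0 0 -1;0 0 0 0 0 0 -1"

```text
clock: 17.7
eef_pos: [551.3, -168.8, 185.2]
tool_rot: [0.976, 0.0, -0.001, 0.217]
ft_force: [0.4, -1.0, 0.6]
gripper_width: 0.134
finger_force: 39.3
```

```bash
python3 goal.py; python3 - <<'E'
from meas import *
T=Rn.from_quat(sensors.observe()["tool_rot"]).as_matrix();p=sensors.observe()["eef_pos"]
c=grab("scene");d=grab("side");w=grab("wrist")
print(pose(c)[0])
F=np.array([550.6,-170.5,196.1])
for n,k in(("scene",c),("side",d)):
    P=cloud(k);L=(P-F)@np.c_[[0,.9063,-.4226],[-1,0,0],[0,.4226,.9063]]
    m=(abs(L[...,1])<45)&(L[...,2]<-3)&(L[...,2]>-45)&(abs(L[...,0])<30);q=L[m];print(n,m.sum(),np.percentile(q,[1,50,99],axis=0).round(1))
a=cv2.resize(c["image"][60:320,150:470],(400,325));b=cv2.resize(d["image"][120:350,240:480],(400,325))
cv2.imwrite("pics/v7.png",np.vstack([np.hstack([a,b]),np.hstack([cv2.resize(w["image"],(400,250)),np.zeros((250,400,3),np.uint8)])]))
E
```

```text
shift [0.45601037 0.04885503 0.40495258] rotvec deg [ 0.02 -0.07  0.01] 17.7 0.13401385095515467 39.30417001247406 0.0022594683150878253
white [  343   132   297   268 27138]
white [    0   122   444   278 14705]
white [ 166   82  124  122 4454]
white [ 302  112   68   60 2069]
white [ 333  264  107   57 1226]
white [611 334  29  17 406]
{'board': ((736.1319580078125, -766.9454345703125), (171.40365600585938, 210.68667602539062), 17.296875)}
scene 49 [[ -3.1 -38.6 -27.6]
 [ 10.1 -31.5 -13.9]
 [ 20.8   0.2  -4. ]]
side 168 [[ -8.  -33.2 -29.9]
 [  1.6   9.  -17.3]
 [ 11.6  37.6  -4.1]]
```

View pics/v7.png

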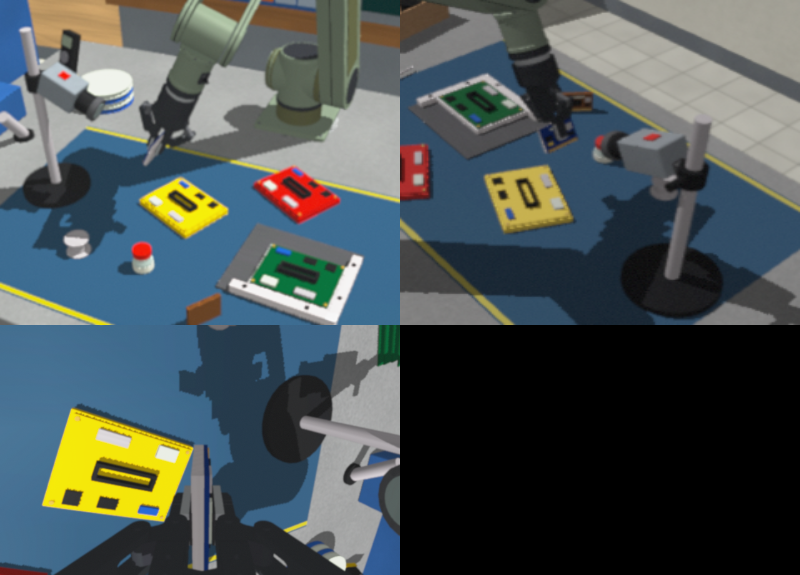

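The module is blue side toward the lens at the focus point, the tray is still in the corner, and the bystanders are untouched.

```bash
python3 -c "
from plant import job; print(job.hand_in())"
```

```text
the job is handed in; nothing more can be done
None
```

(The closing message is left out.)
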